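Colour check of a glazed truffle against the reference card

TASK

Set up the colour check: hook the brown reference card over the blue part of the rail, slide it along the rail to the middle of the red mark without lifting it off, and let go of it. Then lift the dish straight up off the bench by its red handle plate, turn it a quarter turn in the air so that the handle points straight away from the rail, and finish while still holding it up: level, straight in front of the card (on the robot's side), dish centre about 12 cm from the rail and its underside about 12 cm above the bench, with nothing else carrying it. The loose truffle must stay in the middle of the dish and never roll out towards the lip, and the other things on the bench stay where they are.

Things in the scene. Friction and masses are not known exactly. Their poses are not given: they have to be found in the camera images.
- card: Loose hanger card, 60 g: strap-steel hook 24 mm wide (y), yellow grip tab above, brown plaque below. Origin: middle of the underside of the hook's crown, which rests on the bar's top when hung. z up, y along the bar, x across. Inverted U, inner width 20 mm across x; front leg (x = -12 mm) carries the plaque; back leg (x = +12) reaches down to z = -50 mm and must pass over the bar.
- card_tab (a point): Grip point on the card's yellow tab: 27 mm above the crown's underside. The tab is 10 mm thick (card x), 30 wide (y), z 4 to 44 mm above the card's origin; pinch it across its thickness from above. Hang the card with the plaque on the robot's side of the bar, roughly as it faces at the start.
- card_plaque (a point): Middle of the card's plaque: white, 70 mm wide (card y), 75 high, 4.5 thick, brown on both faces. It hangs from the front leg at card x = -14 mm, z -20 to -95 mm. The card hangs about 4 degrees off plumb and swings a little when let go.
- stand: Fixed wooden block, 60 (x) x 100 (y) x 34 mm high; its slot, 6 mm wide (x), floor at z = 8 mm, holds the card's lower edge 26 mm deep at the start: pull the card straight up by 30 mm or more. Origin on the underside, below the card's hook; the slot lies at x = -14 mm.
- rail: Fixed rail: round steel bar, 12 mm diameter, along its y, axis 200 mm above the bench, on posts (16 mm thick) at y = -205 and +205 mm, on a wooden foot 70 x 440 x 12 mm. Origin: underside of the foot, in the middle; x is horizontal across the bar, away from the robot. Turned only slightly (under 6 degrees) from the world axes.
- mark: Red painted band 44 mm long around the bar (no thickness to speak of); origin on the bar's axis at the middle of the band, axes as the rail's (y along the bar). The card belongs at its middle, within 12 mm, so that red shows on both sides of the hook.
- landing: Blue painted band 70 mm long around the bar, towards its other end (left or right varies); origin on the bar's axis at the band's middle, axes as the rail's. Hook the card on here.
- dish: Loose white dish, 200 g, diameter 125 mm, lip 23 mm high, conical floor rising 7 degrees from the middle (there 8 mm above the underside). Origin: centre of the underside, z up. On its -x side stands a red handle plate: 12 mm thick (x), 36 wide (y), centred 94 mm from the dish centre, z 12 to 70 mm, on a neck whose top is at z = 18 mm. At the start it points roughly to -y, the robot's right.
- dish_handle (a point): Grip point of the red handle plate: 94 mm from the dish centre, 48 mm above the dish's underside. Pinch the plate from above across its thickness (fingers closing along the dish's x), the inner finger over the lip.
- truffle_center (a point): Centre of the loose chocolate truffle, a ball 30 mm in diameter, 18 g, lying in the middle of the dish; it rolls out when the dish tilts more than 7 degrees or is jerked (over about 1 m/s2).
- ramekin: Bystander: small blue bowl, 64 mm across, 36 mm high, standing between the rail and the robot; origin under its centre.
- mug: Bystander: white mug 76 mm across, 90 mm high; origin under its centre.
- red_bowl: Bystander: red plastic bowl 120 mm across, 55 mm high; origin under its centre.
- green_bowl: Bystander: green plastic bowl 110 mm across, 50 mm high; origin under its centre.
- bottle: Bystander: green bottle 72 mm across, 240 mm high; origin under its centre.
- biscuit: Bystander: round biscuit 56 mm across, 12 mm high; origin under its centre.
- spatula: Bystander: spatula lying flat on the bench, near the right side.

How it is judged:
On the way, in this order (a step that is already met when the one before it is completed fails the run):
1. the card's hook is over the bar on its blue part (z of card in the frame of mark between 0 and 0.012 m and x of card in the frame of mark between -0.008 and 0.008 m and y of card in the frame of landing between -0.04 and 0.04 m), for 0.2 s.
2. the card is slid along the bar between blue and red, its hook still over the bar (z of card in the frame of mark between 0 and 0.012 m and x of card in the frame of mark between -0.008 and 0.008 m and (y of card in the frame of landing above 0.055 m or y of card in the frame of landing below -0.055 m) and (y of card in the frame of mark above 0.025 m or y of card in the frame of mark below -0.025 m)), for 0.1 s.
3. the card hangs on the bar at the red mark, let go (z of card in the frame of mark between 0 and 0.012 m and x of card in the frame of mark between -0.008 and 0.008 m and y of card in the frame of mark between -0.012 and 0.012 m and contact force between card and the fingers below 0.05 N and contact force between card and rail above 0.1 N and angle between card's own z axis and vertical below 0.25 rad), for 0.3 s.
4. the dish is lifted off the bench with the truffle in its middle, not yet turned (height (world z) of dish above 0.03 m and angle between the x axis of dish and the x axis of rail, either way round above 0.8 rad and horizontal distance between truffle_center and dish below 0.02 m and contact force between dish and the fingers above 1 N), for 0.1 s.
5. the dish is turned and held level in front of the card, the truffle centred (height (world z) of dish between 0.07 and 0.17 m and x of dish in the frame of mark between -0.165 and -0.075 m and y of dish in the frame of mark between -0.04 and 0.04 m and angle between the x axis of dish and the x axis of rail, either way round below 0.15 rad and x of mark in the frame of dish above 0.03 m and angle between dish's own z axis and vertical below 0.09 rad and horizontal distance between truffle_center and dish below 0.012 m and contact force between dish and the fingers above 1 N and linear speed of dish below 0.03 m/s and contact force between dish and rail below 0.1 N and contact force between dish and stand below 0.1 N and contact force between dish and card below 0.1 N and contact force between dish and ramekin below 0.1 N and contact force between dish and mug below 0.1 N and contact force between dish and red_bowl below 0.1 N and contact force between dish and green_bowl below 0.1 N and contact force between dish and bottle below 0.1 N and contact force between dish and biscuit below 0.1 N and contact force between dish and spatula below 0.1 N), for 0.3 s.
At the end, for the whole second after the job is handed in: Card hanging free within 12 mm of the red mark's middle. Dish held only by the fingers: centre 75-165 mm in front of the bar, within 40 mm of the mark along it, underside 70-170 mm up, handle away from the rail (0.15 rad), tilt under 0.09 rad, truffle within 12 mm of the middle (all of step 3 and all of step 5); the arm keeps its last pose, push and grip.
It fails at once if the truffle rolls more than 30 mm from the dish's middle (horizontal distance between truffle_center and dish above 0.03 m).
It fails at once if a bystander is moved more than 30 mm (distance of any of ramekin, mug, red_bowl, green_bowl, bottle, biscuit, spatula from where it was at the start of the episode above 0.03 m).
It also fails if it takes over 72 s, if anything falls off the work surface, if the arm or the gripper's body presses on something with over 40 N, if the wrist force passes 120 N, or if a joint passes its speed limit or range.

ROBOT

A 7-joint arm with a two-finger parallel gripper is mounted at the origin on the work surface. World frame = base frame: x ahead of the robot, y to its left, z up, the work surface at z = 0. Lengths are in m, angles in rad, forces in N, time in s.
With the tool pointing down it reaches from about 0.425 to 0.875 m from the base axis. Payload 8.4 kg.
Tool frame: the origin (TCP) lies midway between the tips of the shut fingers; the grasp point (between the pads) lies 19 mm behind it; z points along the fingers, y is the line along which they close (so a half turn about z gives the same grasp; the last joint's range is limited). The gripper opens to 87 mm and grips with 3 to 60 N. Pads are 19 mm wide; open, the fingers measure 117 mm over their backs; the gripper's body (75 mm by 190 mm) begins 51 mm behind the grasp point.
Start: joints at [-1.435, 0.333, 0.04, 1.465, -0.013, 1.343, -0.059], TCP at [0.151, 0.632, 0.223] pointing down, gripper open.
Joint ranges: [-2.58, 2.58], [-0.38, 2.09], [-1.3, 1.39], [0.25, 2.4], [-1.5, 4.64], [0.08, 2.09], [-2.65, 2.65]. Speed limits (rad/s): [2.22, 2.22, 2.79, 2.79, 3.14, 3.14, 3.14].

INTERFACE

Orientations are given as a 3x3 rotation matrix whose columns are the frame's x, y, z axes.
In Python, from plant import bot gives the robot as it stands.
- The arm moves only by the shell command python3 nudge.py FILE [FORCE], which reads ROWS from the file FILE. ROWS is a JSON list of rows, 1 to 8 of them, each written [opening, [dx, dy, dz], turn]: the finger opening in m, then dx, dy, dz in m, then a turn about the tool's z in rad; each row shifts and turns the commanded pose from where the row before left it, along the tool's axes as they then stand; what a row does not reach is not made up. A row lasts 1/12 s, in which the tool goes at most 0.0417 m and 0.125 rad, less where a joint would pass 70% of its speed; a pose out of reach is approached as far as the arm can. The fingers move at their own pace and stop on an object; FORCE is the grip in N (left out, the last holds). Time passes only in rows, so rows that do not move let the fingers close. It prints the time, the measured TCP pose, the force, the opening and the grip force at its end. Input that does not fit is refused with a message, and nothing moves.
- bot.observe(): the state, without advancing time (a new reading comes with each control period).
- bot.snapshot(name): name is "scene" or "top"; returns (picture, depth): 384x512x3 uint8, red, green, blue; 384x512 float32, m along the optical axis (not along the pixel's ray), 0 where there is no reading.
- bot.get_calibration(name): a dict with "K" (3x3 intrinsics, pixels), "k1" (the pictures are not rectified: a ray, as slopes to the right and down, at radius r is drawn at 1 + k1 r^2 times it, then the intrinsics apply), "xyz" and "attitude" of the camera in the world. Camera axes: x right, y up, looking along -z (the intrinsics and any distortion apply to the point x, -y, -z); pixel columns grow to the right and rows downward; lengths in m; the calibration is good to about 2 mm. A picture is of the moment at which its call begins. get_calibration takes no time and is no camera call.
- bot.hand_in(): hands the job in; it is judged then, once.
The state is a dict: "time_s": time; "joint_positions": joint angles; "qvel": joint speeds; "effort": joint torques, N m; "tcp_pos": TCP position; "ee_rot": TCP orientation; "contact_force": force on the tool from outside, world axes, zero at the start; "wrist_torque": the same for the moment, N m; "finger_gap": finger opening in m; "finger_force": force on a finger pad.
Only numpy, scipy, OpenCV 4.12 (cv2) and the standard library are available. Lean on these libraries where they do the work, as an engineer would, in place of code of your own. Each camera call takes 0.05 s, during which the arm holds its last target. There are 200 camera calls.

## Working session

There is one attempt and no reset: what is moved stays moved. The work goes in short steps, Python scripts to look and compute and a shell command to move; the robot and the scene stay as the last step left them, time stands still between calls to the robot, and variables do not carry over. Pictures are saved under pics/ and viewed, at most 10 in all, crops included, and the job is handed in when it is done.

```bash
ls; mkdir -p pics
cat > h.py <<'E'
import numpy as np, cv2
from plant import bot
def snap(n,save=None):
    im,d=bot.snapshot(n)
    if save: cv2.imwrite(f'pics/{save}.png',im[:,:,::-1])
    return im,d
def ray(n,uv):
    c=bot.get_calibration(n);K=np.array(c['K']);uv=np.atleast_2d(np.float64(uv))
    p=cv2.undistortPoints(uv[:,None],K,np.array([c['k1'],0,0,0.]))[:,0]
    v=np.c_[p[:,0],-p[:,1],-np.ones(len(p))]@np.array(c['attitude']).T
    return np.array(c['xyz']),v   # v scaled to unit optical depth
def atdepth(n,uv,d):
    o,v=ray(n,uv); return o+v*np.atleast_1d(d)[:,None]
def onplane(n,uv,z):
    o,v=ray(n,uv); return o+v*((z-o[2])/v[:,2])[:,None]
def cloud(n,im,d):
    ys,xs=np.nonzero(d>0)
    P=atdepth(n,np.c_[xs,ys],d[ys,xs]); return P,im[ys,xs].astype(int),np.c_[xs,ys]
E
python3 - <<'E'
from h import *
for n in('scene','top'):
    im,d=snap(n,n+'0'); np.savez(f'{n}0.npz',im=im,d=d)
    c=bot.get_calibration(n); print(n,c)
s=bot.observe(); print(s)
E
```

```text
nudge.py
pics
plant.py
scene {'K': array([[429.14409497,   0.        , 254.77409823],
       [  0.        , 429.14409497, 194.21583857],
       [  0.        ,   0.        ,   1.        ]]), 'k1': 0.02424691284062117, 'xyz': array([ 1.18294589, -0.40796648,  1.24252268]), 'attitude': array([[ 0.52523343, -0.68912541,  0.49923543],
       [ 0.85095468,  0.42702944, -0.30581365],
       [-0.00244427,  0.58545028,  0.81070463]])}
top {'K': array([[493.27304904,   0.        , 251.94294511],
       [  0.        , 493.27304904, 196.09352508],
       [  0.        ,   0.        ,   1.        ]]), 'k1': -0.06743797387902331, 'xyz': array([ 2.45314830e-01, -8.57546488e-05,  1.53343825e+00]), 'attitude': array([[ 4.02678530e-03,  9.80868492e-01, -1.94629873e-01],
       [-9.99991475e-01,  4.12753723e-03,  1.12111520e-04],
       [ 9.13308703e-04,  1.94627762e-01,  9.80876751e-01]])}
{'time_s': 0.1, 'joint_positions': array([-1.43520421,  0.33382709,  0.03988197,  1.4661247 , -0.01337483,
        1.34328776, -0.05854145]), 'qvel': array([-0.00133864, -0.00175332,  0.00161344, -0.00188002, -0.00048805,
       -0.00030937,  0.00073225]), 'effort': array([ 4.24168175e-03, -6.57818198e+01,  1.34018306e+00, -4.04700494e+01,
       -5.96689805e-02,  4.10571287e-02,  6.78534911e-05]), 'tcp_pos': array([0.15116236, 0.63177568, 0.22178529]), 'ee_rot': array([[-9.72549057e-01,  2.32697850e-01, -2.04095687e-04],
       [ 2.32697909e-01,  9.72548105e-01, -1.36620833e-03],
       [-1.19420868e-04, -1.37619726e-03, -9.99999046e-01]]), 'contact_force': array([-0.3029682 ,  0.29224785, -0.49244126]), 'wrist_torque': array([ 0.01924328, -0.01254765,  0.02250332]), 'finger_force': 0.0, 'finger_gap': 0.08729287712508942}
```

View pics/scene0.png

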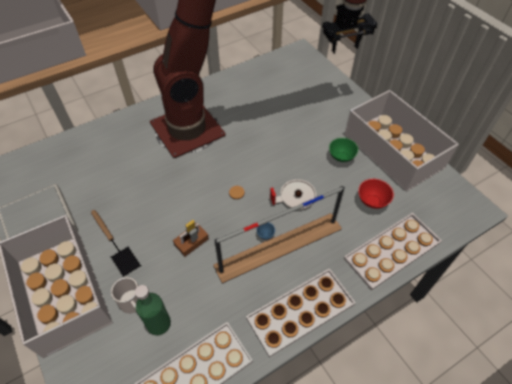

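View pics/top0.png

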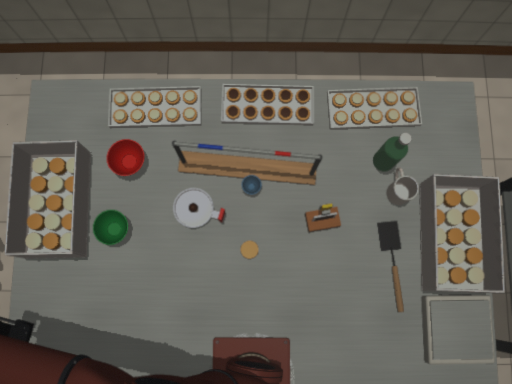

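Run:
```python
from h import *
def stats(n,name,f):
    z=np.load(n+'0.npz');im,d=z['im'],z['d']
    hsv=cv2.cvtColor(im,cv2.COLOR_RGB2HSV)
    m=f(hsv).astype(np.uint8)
    k,l,s,c=cv2.connectedComponentsWithStats(m)
    for i in range(1,k):
        if s[i,4]<25: continue
        ys,xs=np.nonzero((l==i)&(d>0))
        if len(ys)==0: print(n,name,s[i],c[i],'nodepth');continue
        P=atdepth(n,np.c_[xs,ys],d[ys,xs])
        print(n,name,'px',s[i,4],'c',c[i].round(1),'mean',P.mean(0).round(3),'lo',np.percentile(P,3,0).round(3),'hi',np.percentile(P,97,0).round(3))
for n in('scene','top'):
    stats(n,'red',lambda h:((h[...,0]<6)|(h[...,0]>174))&(h[...,1]>150)&(h[...,2]>60))
    stats(n,'blue',lambda h:(h[...,0]>100)&(h[...,0]<125)&(h[...,1]>130)&(h[...,2]>50))
    stats(n,'yellow',lambda h:(h[...,0]>22)&(h[...,0]<35)&(h[...,1]>140)&(h[...,2]>100))
```

```text
scene red px 746 c [375.1 193.3] mean [0.652 0.41  0.027] lo [0.61  0.345 0.003] hi [0.704 0.448 0.055]
scene red px 45 c [272.4 195. ] mean [0.489 0.087 0.06 ] lo [0.472 0.082 0.032] hi [0.499 0.095 0.073]
scene red px 38 c [251.1 226.4] mean [ 0.635 -0.085  0.206] lo [ 0.629 -0.101  0.202] hi [ 0.64  -0.067  0.21 ]
scene blue px 46 c [313.4 200.1] mean [0.654 0.119 0.206] lo [0.65  0.09  0.202] hi [0.658 0.146 0.211]
top red px 1046 c [125.2 157.1] mean [0.67  0.404 0.024] lo [0.616 0.349 0.002] hi [0.713 0.449 0.056]
top red px 49 c [282.5 153.2] mean [ 0.631 -0.085  0.205] lo [ 0.626 -0.103  0.2  ] hi [ 0.637 -0.067  0.21 ]
top red px 38 c [221.1 214.1] mean [0.48  0.092 0.067] lo [0.466 0.087 0.051] hi [0.496 0.098 0.074]
top blue px 77 c [209.6 146.3] mean [0.651 0.119 0.206] lo [0.645 0.088 0.2  ] hi [0.657 0.148 0.211]
top yellow px 30 c [326.7 205.7] mean [ 0.494 -0.214  0.146] lo [ 0.49  -0.227  0.142] hi [ 0.499 -0.201  0.152]
```
Depth works well. The arm: mid pose at left (0.15,0.63).

Scene picture: arm parked at upper right, tab at (190,228), red mark (251,226), blue band (313,200), dish with handle (272,195), ramekin (265,231). Top picture: dish (193,208) with handle (221,214), ramekin (252,186), tab and stand (325,213), biscuit (250,250), red mark (282,153), blue (210,146).

Run:
```python
from h import *
Z={n:np.load(n+'0.npz') for n in('scene','top')}
C={n:cloud(n,Z[n]['im'],Z[n]['d']) for n in Z}
def hsv(c): return cv2.cvtColor(c[None].astype(np.uint8),cv2.COLOR_RGB2HSV)[0].astype(int)
def box(P,lo,hi): return np.all((P>lo)&(P<hi),1)
def rect(P): 
    r=cv2.minAreaRect((P[:,:2]*1000).astype(np.float32)); return np.round(r[0],1),np.round(r[1],1),round(r[2],1)
def tri(a,b):  # mid of closest points of two rays
    o1,v1=ray('scene',a);o2,v2=ray('top',b);v1=v1[0];v2=v2[0]
    t=np.linalg.lstsq(np.c_[v1,-v2],o2-o1,rcond=None)[0]; p,q=o1+v1*t[0],o2+v2*t[1]
    return ((p+q)/2).round(4),round(np.linalg.norm(p-q),4)
print('mark',tri([251.1,226.4],[282.5,153.2]),'land',tri([313.4,200.1],[209.6,146.3]),'handle~',tri([272.4,195],[221.1,214.1]))
for n in C:
    P,c,uv=C[n];h=hsv(c)
    # bar
    m=box(P,[.55,-.19,.19],[.72,.22,.23]); B=P[m]
    f=np.polyfit(B[:,1],B[:,0],1); print(n,'bar x=',f.round(4),'z',np.percentile(B[:,2],[5,50,95]).round(4), 'y',B[:,1].min(),B[:,1].max())
    for nm,mm in(('red',((h[:,0]<8)|(h[:,0]>172))&(h[:,1]>110)),('blue',(h[:,0]>100)&(h[:,0]<130)&(h[:,1]>110))):
        Q=P[m&mm]; print('  ',nm,len(Q),Q.mean(0).round(4),np.percentile(Q[:,1],[2,98]).round(4))
    s=box(P,[.42,-.32,.028],[.56,-.12,.04]); print(n,'standtop',s.sum(),rect(P[s]),P[s].mean(0).round(4))
    s=box(P,[.42,-.32,.115],[.56,-.12,.17]);print(n,'tab',s.sum(),rect(P[s]),P[s].mean(0).round(4),P[s].max(0).round(4))
    s=box(P,[.42,-.32,.145],[.56,-.12,.17]);print(n,'tab145',s.sum(),len(P[s]) and (rect(P[s]),P[s].mean(0).round(4)))
    s=box(P,[.42,-.32,.045],[.56,-.12,.095]);q=P[s];print(n,'plaque',s.sum(),q.mean(0).round(4),np.polyfit(q[:,1],q[:,0],1).round(4),q.min(0).round(3),q.max(0).round(3))
    s=box(P,[.4,.08,.03],[.6,.25,.09])&(((h[:,0]<8)|(h[:,0]>172))&(h[:,1]>110));q=P[s];print(n,'plate',s.sum(),rect(q),q.mean(0).round(4),q.min(0).round(4),q.max(0).round(4))
    t=q[q[:,2]>.062];print('   top',len(t),len(t)>3 and (rect(t),t.mean(0).round(4)))
    s=box(P,[.4,.1,.017],[.6,.3,.03]);q=P[s];(cx,cy),r=cv2.minEnclosingCircle((q[:,:2]*1000).astype(np.float32));print(n,'lip',s.sum(),cx,cy,r)
    s=box(P,[.4,.1,.025],[.6,.3,.05])&(c.sum(1)<200)&(np.hypot(P[:,0]-.5,P[:,1]-.18)<.05);q=P[s];print(n,'truffle',len(q),len(q) and (q.mean(0).round(4),q[:,2].max()))
    s=box(P,[.5,-.05,.012],[.62,.08,.06])&(h[:,0]>95)&(h[:,0]<125)&(h[:,1]>100);q=P[s];print(n,'ramekin',len(q),rect(q))
```

```text
mark (array([ 0.6326, -0.0845,  0.2027]), np.float64(0.0018)) land (array([0.6519, 0.1199, 0.2025]), np.float64(0.0012)) handle~ (array([0.4831, 0.0926, 0.0493]), np.float64(0.0019))
scene bar x= [0.0945 0.6424] z [0.1991 0.205  0.2094] y -0.1898974400663795 0.2198797368964141
   red 58 [ 0.6342 -0.0852  0.2056] [-0.1049 -0.0653]
   blue 57 [0.6541 0.1186 0.2065] [0.0879 0.1461]
scene standtop 311 (array([ 475.3, -221.5]), array([ 63.3, 100.6]), 8.9) [ 0.4842 -0.2279  0.0343]
scene tab 77 (array([ 497. , -217.4]), array([11.3, 30.5]), 6.0) [ 0.4974 -0.2185  0.1366] [ 0.5037 -0.2023  0.1498]
scene tab145 25 ((array([ 496. , -217.2]), array([ 9.3, 29.9]), 6.8), array([ 0.4957, -0.2178,  0.1471]))
scene plaque 135 [ 0.4882 -0.2234  0.0701] [0.0045 0.4892] [ 0.468 -0.255  0.045] [ 0.508 -0.186  0.095]
scene plate 58 (array([508.4, 124.3]), array([101.,  34.]), 55.4) [0.4903 0.0907 0.059 ] [0.4676 0.0808 0.0305] [0.5243 0.1747 0.0738]
   top 32 ((array([482.8,  91.3]), array([12., 31.]), 67.3), array([0.4851, 0.0901, 0.0697]))
scene lip 241 506.0582580566406 174.0160369873047 70.734664916
[... 536 characters left out ...]
-0.213   0.1397] [ 0.4992 -0.1986  0.1521]
top tab145 18 ((array([ 493.2, -215. ]), array([ 8.9, 23.7]), 11.5), array([ 0.4934, -0.2145,  0.1478]))
top plaque 99 [ 0.4758 -0.2155  0.0725] [-0.1106  0.452 ] [ 0.466 -0.252  0.049] [ 0.501 -0.183  0.093]
top plate 52 (array([480.8,  93.9]), array([10.7, 35.4]), 74.6) [0.4802 0.0925 0.0633] [0.4628 0.085  0.036 ] [0.4988 0.1014 0.0752]
   top 39 ((array([480.7,  93.4]), array([10.5, 35.8]), 78.0), array([0.4806, 0.0935, 0.069 ]))
top lip 334 498.9134521484375 170.83114624023438 77.71916198730469
top truffle 51 (array([0.5064, 0.1824, 0.0327]), np.float64(0.042956772308570645))
top ramekin 1 (array([ 5.861e+02, -3.000e-01]), array([0., 0.]), 0.0)
```

Run:
```python
import cv2
a=cv2.imread('pics/top0.png')[130:250,160:350]; cv2.imwrite('pics/c1.png',cv2.resize(a,None,fx=4.2,fy=4.2,interpolation=cv2.INTER_CUBIC))
```

```text
(no output)
```

View pics/c1.png

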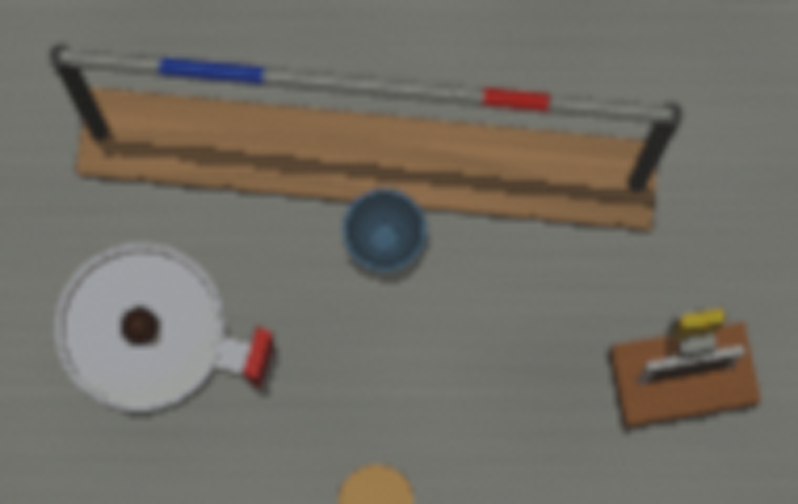

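The crop shows the plaque and hook in front of the stand's slot, yawed about +10° while the rail is yawed about −5.5°. Mark axis is ≈(0.6325,−0.085,0.200), landing ≈(0.652,0.119,0.200), tab ≈(0.494,−0.216) with its top at 0.148, and the handle plate ≈(0.481,0.093) with its top at 0.07. All heights match the text.

```bash
cat >> h.py <<'E'
def togo(p,yaw_deg):
    s=bot.observe();R=np.array(s['ee_rot']);d=R.T@(np.array(p)-s['tcp_pos'])
    a=np.degrees(np.arctan2(R[1,1],R[0,1])); e=(yaw_deg-a+90)%180-90
    print('t',s['time_s'],'tcp',np.round(s['tcp_pos'],4),'y-axis deg',round(a,2),'| tool d',d.round(4),'turn',round(-np.radians(e),4),'q',np.round(s['joint_positions'],2),'gap',round(s['finger_gap'],4),'F',np.round(s['contact_force'],2),round(s['finger_force'],2))
E
echo '[[0.087, [0, 0, -0.036], 0], [0.087, [0, 0, -0.036], 0], [0.087, [0, 0, -0.036], 0], [0.087, [-0.028, -0.019, 0], 0], [0.087, [-0.028, -0.019, 0], 0], [0.087, [-0.028, -0.019, 0], 0], [0.087, [-0.028, -0.019, 0], 0], [0.087, [-0.028, -0.019, 0], 0]]' > m.json && python3 nudge.py m.json
echo '[[0.087, [-0.028, -0.019, 0], 0], [0.087, [-0.028, -0.019, 0], 0], [0.087, [-0.028, -0.019, 0], 0], [0.087, [-0.028, -0.019, 0], 0], [0.087, [-0.028, -0.019, 0], 0], [0.087, [-0.028, -0.019, 0], 0], [0.087, [-0.028, -0.019, 0], 0], [0.087, [-0.028, -0.019, 0], 0]]' > m.json && python3 nudge.py m.json
python3 -c "from h import *;togo([.4945,-.216,.22],9.7)"
```

```text
time_s: 0.77
tcp_pos: [0.2661, 0.5057, 0.3302]
ee_rot: [[-0.973, 0.232, -0.0], [0.232, 0.973, -0.001], [0.0, -0.001, -1.0]]
contact_force: [0.5, 0.6, 0.6]
finger_gap: 0.0871
finger_force: 0.0
time_s: 1.43
tcp_pos: [0.4485, 0.3057, 0.3304]
ee_rot: [[-0.973, 0.233, -0.0], [0.233, 0.973, -0.0], [0.0, -0.0, -1.0]]
contact_force: [0.4, 0.2, -0.1]
finger_gap: 0.0872
finger_force: 0.0
t 1.4333 tcp [0.4485 0.3057 0.3304] y-axis deg 76.55 | tool d [-0.1661 -0.4967  0.1104] turn 1.1667 q [-1.    0.07  0.34  1.57 -0.02  1.51  0.68] gap 0.0872 F [ 0.42  0.16 -0.06] 0.0
```

```bash
echo '[[0.087, [-0.011, -0.033, 0], 0], [0.087, [-0.011, -0.033, 0], 0], [0.087, [-0.011, -0.033, 0], 0], [0.087, [-0.011, -0.033, 0], 0], [0.087, [-0.011, -0.033, 0], 0], [0.087, [-0.011, -0.033, 0], 0], [0.087, [-0.011, -0.033, 0], 0], [0.087, [-0.011, -0.033, 0], 0]]' > m.json && python3 nudge.py m.json >/dev/null
echo '[[0.087, [-0.011, -0.033, 0], 0], [0.087, [-0.011, -0.033, 0], 0], [0.087, [-0.011, -0.033, 0], 0], [0.087, [-0.011, -0.033, 0], 0], [0.087, [-0.011, -0.033, 0], 0], [0.087, [-0.011, -0.033, 0], 0], [0.087, [-0.011, -0.033, 0], 0], [0.087, [0, 0, 0.03], 0]]' > m.json && python3 nudge.py m.json >/dev/null
echo '[[0.087, [0, 0, 0.02], 0.117], [0.087, [0, 0, 0.02], 0.117], [0.087, [0, 0, 0.02], 0.117], [0.087, [0, 0, 0.02], 0.117], [0.087, [0, 0, 0], 0.117], [0.087, [0, 0, 0], 0.117], [0.087, [0, 0, 0], 0.117], [0.087, [0, 0, 0], 0.117]]' > m.json && python3 nudge.py m.json
echo '[[0.087, [0, 0, 0], 0.117], [0.087, [0, 0, 0], 0.114]]' > m.json && python3 nudge.py m.json >/dev/null
python3 -c "from h import *;togo([.4945,-.216,.111],9.7)"
```

```text
time_s: 3.43
tcp_pos: [0.4927, -0.2125, 0.2202]
ee_rot: [[-0.384, 0.923, -0.001], [0.923, 0.384, 0.0], [0.0, -0.001, -1.0]]
contact_force: [0.0, -0.5, 0.6]
finger_gap: 0.0871
finger_force: 0.0
t 3.6 tcp [ 0.4928 -0.2125  0.2203] y-axis deg 9.35 | tool d [-0.0038  0.0011  0.1093] turn -0.0061 q [-0.61  0.14  1.04  1.78 -0.13  1.29  0.62] gap 0.0869 F [ 0.15 -0.14  0.01] 0.0
```

```bash
echo '[[0.087, [-0.0038, 0.001, 0.03], 0], [0.087, [0, 0, 0.03], 0], [0.087, [0, 0, 0.03], 0], [0.087, [0, 0, 0.0193], 0], [0.087, [0, 0, 0], 0]]' > m.json && python3 nudge.py m.json
echo '[[0.0, [0, 0, 0], 0], [0.0, [0, 0, 0], 0], [0.0, [0, 0, 0], 0], [0.0, [0, 0, 0], 0], [0.0, [0, 0, 0], 0], [0.0, [0, 0, 0], 0], [0.0, [0, 0, 0], 0], [0, [0, 0, 0], 0]]' > m.json && python3 nudge.py m.json 20
```

```text
time_s: 4.02
tcp_pos: [0.4921, -0.2151, 0.1075]
ee_rot: [[-0.168, 0.986, -0.006], [0.986, 0.168, 0.001], [0.002, -0.006, -1.0]]
contact_force: [-0.6, 0.3, 0.3]
finger_gap: 0.0874
finger_force: 0.0
time_s: 4.68
tcp_pos: [0.4948, -0.2161, 0.1115]
ee_rot: [[-0.168, 0.986, 0.0], [0.986, 0.168, 0.0], [0.0, 0.0, -1.0]]
contact_force: [-0.4, 0.2, 0.6]
finger_gap: 0.0418
finger_force: 0.0
```

```bash
echo '[[0.0, [0, 0, 0], 0], [0.0, [0, 0, 0], 0], [0.0, [0, 0, 0], 0], [0.0, [0, 0, 0], 0], [0.0, [0, 0, 0], 0], [0.0, [0, 0, 0], 0], [0.0, [0, 0, 0], 0], [0, [0, 0, 0], 0]]' > m.json && python3 nudge.py m.json 20
echo '[[0.0, [0, 0, 0], 0], [0.0, [0, 0, 0], 0], [0.0, [0, 0, 0], 0], [0.0, [0, 0, 0], 0]]' > m.json && python3 nudge.py m.json
```

```text
time_s: 5.35
tcp_pos: [0.4934, -0.2165, 0.1112]
ee_rot: [[-0.168, 0.986, -0.002], [0.986, 0.168, 0.0], [0.001, -0.002, -1.0]]
contact_force: [-5.1, -0.4, 5.9]
finger_gap: 0.0106
finger_force: 20.1
time_s: 5.68
tcp_pos: [0.4934, -0.2165, 0.1112]
ee_rot: [[-0.168, 0.986, -0.003], [0.986, 0.168, 0.0], [0.001, -0.002, -1.0]]
contact_force: [-5.2, 0.3, 4.7]
finger_gap: 0.0108
finger_force: 20.1
```

```bash
echo '[[0, [0, 0, -0.01], 0], [0, [0, 0, -0.02], 0], [0, [0, 0, -0.025], 0], [0, [0, 0, -0.025], 0], [0, [0, 0, -0.025], 0], [0, [0, 0, -0.025], 0], [0, [0, 0, -0.025], 0], [0, [0, 0, -0.02], 0]]' > m.json && python3 nudge.py m.json
echo '[[0, [0, 0, 0], 0.086], [0, [0, 0, 0], 0.086], [0, [0, 0, 0], 0.086], [0, [0, 0, 0], 0], [0, [0, 0, 0], 0]]' > m.json && python3 nudge.py m.json
cat > card.py <<'E'
from h import *
import sys
s=bot.observe();t=np.array(s['tcp_pos']);R=np.array(s['ee_rot']);print('tcp',t.round(4))
for n in('scene','top'):
    im,d=snap(n,n+sys.argv[1]); np.savez(n+'1.npz',im=im,d=d)
    P,c,uv=cloud(n,im,d);h=cv2.cvtColor(c[None].astype(np.uint8),cv2.COLOR_RGB2HSV)[0].astype(int)
    L=(P-t)@np.c_[R[:,1],-R[:,0],[0,0,1]]   # card-like axes: x=tool y, y=-tool x(left), z up
    near=np.all(np.abs(L)<[.06,.06,.14],1)
    y=near&(h[:,0]>20)&(h[:,0]<36)&(h[:,1]>120)
    q=L[y];print(n,'yellow',y.sum(),'lo',np.percentile(q,3,0).round(4),'hi',np.percentile(q,97,0).round(4))
    p=near&(L[:,2]<-.03)&(L[:,2]>-.12)
    q=L[p];print(n,'plaque',p.sum(),len(q) and ('mean',q.mean(0).round(4),'lo',np.percentile(q,3,0).round(4),'hi',np.percentile(q,97,0).round(4)))
    if len(q)>20:
        A=np.c_[q[:,1:],np.ones(len(q))];print('   x = a*y+b*z+c',np.linalg.lstsq(A,q[:,0],rcond=None)[0].round(4))
E
python3 card.py 1; python3 -c "from h import *;togo([.652,.119,.283],-5.46)"
```

```text
time_s: 6.35
tcp_pos: [0.4951, -0.2165, 0.289]
ee_rot: [[-0.168, 0.986, 0.003], [0.986, 0.168, 0.0], [-0.0, 0.002, -1.0]]
contact_force: [0.1, 0.6, -1.6]
finger_gap: 0.01
finger_force: 20.0
time_s: 6.77
tcp_pos: [0.4948, -0.2162, 0.2867]
ee_rot: [[0.086, 0.996, 0.001], [0.996, -0.086, 0.0], [0.0, 0.001, -1.0]]
contact_force: [0.2, -0.5, -1.3]
finger_gap: 0.01
finger_force: 20.0
tcp [ 0.4948 -0.2162  0.2867]
scene yellow 1 lo [0.0161 0.0103 0.1222] hi [0.0161 0.0103 0.1222]
scene plaque 195 ('mean', array([-0.0054,  0.0085, -0.0707]), 'lo', array([-0.0138, -0.0314, -0.1017]), 'hi', array([ 0.0157,  0.0356, -0.0323]))
   x = a*y+b*z+c [-0.1728  0.3197  0.0187]
t 6.8667 tcp [ 0.4948 -0.2162  0.2865] y-axis deg -4.95 | tool d [0.3475 0.1277 0.0036] turn 0.0089 q [-0.66  0.1   1.08  1.67 -0.09  1.42  0.35] gap 0.0103 F [ 0.02  0.06 -0.64] 20.0Traceback (most recent call last):
  File "card.py", line 10, in <module>
    q=L[y];print(n,'yellow',y.sum(),'lo',np.percentile(q,3,0).round(4),'hi',np.percentile(q,97,0).round(4))
                                         ~~~~~~~~~~~~~^^^^^^^
    return _quantile_unchecked(
        a, q, axis, out, overwrite_input, method, keepdims, weights)
    return _ureduce(a,
                    func=_quantile_ureduce_func,
    ...<5 lines>...
                    overwrite_input=overwrite_input,
                    method=method)
    r = func(a, **kwargs)
    result = _quantile(arr,
                       quantiles=q,
    ...<2 lines>...
                       out=out,
                       weights=wgt)
    slices_having_nans = np.isnan(arr[-1, ...])
                                  ~~~^^^^^^^^^
IndexError: index -1 is out of bounds for axis 0 with size 0
```

```bash
echo '[[0, [0.02, 0, 0], 0.009], [0, [0.034, 0.006, 0], 0], [0, [0.034, 0.006, 0], 0], [0, [0.034, 0.006, 0], 0], [0, [0.034, 0.006, 0], 0], [0, [0.034, 0.006, 0], 0], [0, [0.034, 0.006, 0], 0], [0, [0.034, 0.006, 0], 0]]' > m.json && python3 nudge.py m.json >/dev/null
echo '[[0, [0.034, 0.006, 0], 0], [0, [0.034, 0.006, 0], 0], [0, [0.02, 0.006, 0], 0], [0, [0, 0, 0], 0], [0, [0, 0, 0], 0], [0, [0, 0, 0], 0]]' > m.json && python3 nudge.py m.json
cat > card.py <<'E'
from h import *
import sys
s=bot.observe();t=np.array(s['tcp_pos']);print('tcp',t.round(4))
a=np.radians(-5.46);X=np.array([np.cos(a),np.sin(a),0]);Y=np.array([-np.sin(a),np.cos(a),0])
M=np.array([.6325,-.085,.2])
for n in('scene','top'):
    im,d=snap(n,n+sys.argv[1]); P,c,uv=cloud(n,im,d);T=M+0
    f=lambda Q:(Q-T)@np.c_[X,Y,[0,0,1]]   # rail axes at the mark
    L=f(P);g=f(t);print(n,'tcp in mark',g.round(4))
    near=np.all(np.abs(L-g-[0,0,-.06])<[.035,.05,.05],1)
    for lo in(-.105,-.09,-.075,-.06,-.045,-.03):
        q=L[near&(np.abs(L[:,2]-g[2]-lo-.0075)<.0075)]
        print('  dz',lo,len(q),len(q)>3 and ('x',np.percentile(q[:,0]-g[0],[5,50,95]).round(4),'y',np.percentile(q[:,1]-g[1],[2,50,98]).round(4)))
E
python3 card.py 2; python3 -c "from h import *;togo([.652,.119,.283],-5.46)"
python3 - <<'E'
import cv2,numpy as np
a=cv2.imread('pics/scene2.png')[150:290,200:380];cv2.imwrite('pics/c2.png',cv2.resize(a,None,fx=4.2,fy=4.2,interpolation=cv2.INTER_CUBIC))
E
```

```text
time_s: 8.03
tcp_pos: [0.5881, 0.1212, 0.2862]
ee_rot: [[0.098, 0.995, -0.0], [0.995, -0.098, -0.001], [-0.001, -0.0, -1.0]]
contact_force: [0.0, -0.2, -0.9]
finger_gap: 0.0097
finger_force: 20.0
tcp [0.5881 0.1212 0.2862]
scene tcp in mark [-0.0639  0.201   0.0862]
  dz -0.105 41 ('x', array([-0.014 , -0.0122, -0.0101]), 'y', array([-0.0368, -0.0128,  0.0323]))
  dz -0.09 34 ('x', array([-0.0143, -0.0115, -0.0097]), 'y', array([-0.0352, -0.0175,  0.0304]))
  dz -0.075 39 ('x', array([-0.0134, -0.0113, -0.0096]), 'y', array([-0.036 , -0.0162,  0.0114]))
  dz -0.06 54 ('x', array([-0.0147, -0.0105,  0.0157]), 'y', array([-0.0365, -0.013 ,  0.0288]))
  dz -0.045 59 ('x', array([-0.0141, -0.0095,  0.0154]), 'y', array([-0.037 , -0.0116,  0.008 ]))
  dz -0.03 45 ('x', array([-0.0135,  0.012 ,  0.0157]), 'y', array([-0.0333, -0.0096,  0.0104]))
top tcp in mark [-0.0639  0.201   0.0862]
  dz -0.105 3 False
  dz -0.09 4 ('x', array([-0.0172, -0.016 , -0.0135]), 'y', array([-0.0338, -0.0328, -0.029 ]))
  dz -0.075 2 False
  dz -0.06 5 ('x', array([-0.0173, -0.0166, -0.0147]), 'y', array([-0.0337, -0.0334, -0.0305]))
  dz -0.045 3 False
  dz -0.03 1 False
t 8.1333 tcp [0.588  0.1207 0.2865] y-axis deg -5.71 | tool d [0.0047 0.0638 0.0035] turn -0.0043 q [-0.97  0.26  0.86  1.53 -0.2   1.44 -0.2 ] gap 0.01 F [ 0.21 -0.35 -0.17] 20.0
```

View pics/c2.png

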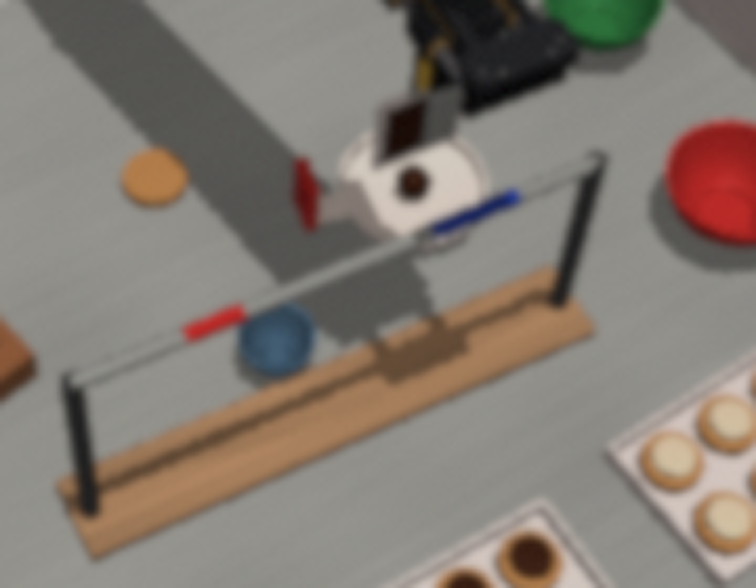

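```bash
echo '[[0, [0.002, 0.02, 0], 0], [0, [0, 0.02, 0], 0], [0, [0, 0.02, 0], 0], [0, [0, 0.0036, 0], 0], [0, [0, 0, 0], 0], [0, [0, 0, 0], 0]]' > m.json && python3 nudge.py m.json
python3 -c "from h import *;togo([.652,.119,.2145],-5.46)"
echo '[[0, [0, 0, 0.01], 0], [0, [0, 0, 0.01], 0], [0, [0, 0, 0.01], 0], [0, [0, 0, 0], 0], [0, [0, 0, 0], 0]]' > m.json && python3 nudge.py m.json
python3 card.py 3|grep -v False;  python3 -c "from h import *;togo([.652,.119,.2145],-5.46)"
```

```text
time_s: 8.63
tcp_pos: [0.6512, 0.117, 0.2864]
ee_rot: [[0.099, 0.995, -0.0], [0.995, -0.099, -0.0], [-0.0, -0.0, -1.0]]
contact_force: [-0.7, 0.2, -0.5]
finger_gap: 0.0096
finger_force: 20.0
t 8.6333 tcp [0.6512 0.117  0.2864] y-axis deg -5.7 | tool d [0.0021 0.0006 0.0719] turn -0.0042 q [-0.84  0.42  0.84  1.36 -0.31  1.49 -0.11] gap 0.0096 F [-0.7   0.24 -0.47] 20.0
time_s: 9.05
tcp_pos: [0.6508, 0.1185, 0.2553]
ee_rot: [[0.097, 0.995, -0.002], [0.995, -0.097, -0.0], [-0.0, -0.002, -1.0]]
contact_force: [0.1, 0.1, -0.7]
finger_gap: 0.01
finger_force: 20.0
tcp [0.6508 0.1185 0.2553]
scene tcp in mark [-0.0012  0.2043  0.0553]
  dz -0.105 23 ('x', array([-0.0136, -0.0121, -0.0104]), 'y', array([-0.0372, -0.0183,  0.0043]))
  dz -0.09 4 ('x', array([-0.0108, -0.0099, -0.0089]), 'y', array([-0.0285, -0.0075, -0.0028]))
  dz -0.075 10 ('x', array([-0.0171, -0.0128, -0.0112]), 'y', array([-0.0356, -0.0296, -0.004 ]))
  dz -0.06 125 ('x', array([-0.0121,  0.0023,  0.0143]), 'y', array([-0.0476, -0.0166,  0.0269]))
  dz -0.045 57 ('x', array([-0.0144, -0.0101,  0.0157]), 'y', array([-0.03
[... 224 characters left out ...]
array([-0.0328, -0.0303, -0.0166]))
  dz -0.09 10 ('x', array([-0.0178, -0.0161, -0.0151]), 'y', array([-0.0308, -0.024 , -0.0173]))
  dz -0.075 11 ('x', array([-0.0175, -0.0163, -0.0146]), 'y', array([-0.0327, -0.0267, -0.016 ]))
  dz -0.06 48 ('x', array([-0.0171, -0.003 ,  0.0046]), 'y', array([-0.0486, -0.0334, -0.0189]))
  dz -0.045 13 ('x', array([-0.0169, -0.0156, -0.004 ]), 'y', array([-0.0424, -0.0281, -0.0207]))
  dz -0.03 7 ('x', array([-0.0168, -0.0143, -0.0124]), 'y', array([-0.0289, -0.0238, -0.0204]))
t 9.15 tcp [0.6515 0.1182 0.2565] y-axis deg -5.6 | tool d [0.0008 0.0004 0.042 ] turn -0.0025 q [-0.84  0.43  0.84  1.41 -0.32  1.44 -0.1 ] gap 0.0099 F [ 0.17  0.1  -0.17] 20.0
```

```bash
echo '[[0, [0, 0, 0.012], 0], [0, [0, 0, 0.012], 0], [0, [0, 0, 0.01], 0], [0, [0, 0, 0.004], 0], [0, [0, 0, 0], 0], [0, [0, 0, 0], 0]]' > m.json && python3 nudge.py m.json
python3 -c "from h import *;togo([.652,.119,.2145],-5.46)"
echo '[[0, [0, 0, 0.002], 0], [0, [0, 0, 0], 0], [0, [0, 0, 0], 0]]' > m.json && python3 nudge.py m.json
echo '[[0, [0, 0, 0.001], 0], [0, [0, 0, 0], 0], [0, [0, 0, 0], 0]]' > m.json && python3 nudge.py m.json
```

```text
time_s: 9.65
tcp_pos: [0.6514, 0.118, 0.2179]
ee_rot: [[0.098, 0.995, -0.001], [0.995, -0.098, -0.0], [-0.0, -0.001, -1.0]]
contact_force: [0.1, 0.6, 0.5]
finger_gap: 0.0099
finger_force: 20.0
t 9.65 tcp [0.6514 0.118  0.2179] y-axis deg -5.62 | tool d [0.001  0.0005 0.0034] turn -0.0028 q [-0.84  0.45  0.83  1.47 -0.33  1.37 -0.09] gap 0.0099 F [0.09 0.62 0.53] 20.0
time_s: 9.9
tcp_pos: [0.6517, 0.1181, 0.2166]
ee_rot: [[0.098, 0.995, 0.0], [0.995, -0.098, 0.0], [0.0, 0.0, -1.0]]
contact_force: [-0.5, -0.7, -0.2]
finger_gap: 0.01
finger_force: 20.0
time_s: 10.15
tcp_pos: [0.6516, 0.1181, 0.2153]
ee_rot: [[0.098, 0.995, 0.0], [0.995, -0.098, 0.0], [0.0, 0.0, -1.0]]
contact_force: [1.2, -0.4, -0.5]
finger_gap: 0.0092
finger_force: 20.0
```

```bash
echo '[[0, [0, 0, 0.001], 0], [0, [0, 0, 0], 0], [0, [0, 0, 0], 0]]' > m.json && python3 nudge.py m.json
echo '[[0, [0, 0, 0.001], 0], [0, [0, 0, 0], 0], [0, [0, 0, 0], 0]]' > m.json && python3 nudge.py m.json
python3 -c "from h import *;togo([.6325,-.085,.2145],-5.46)"
```

```text
time_s: 10.4
tcp_pos: [0.6517, 0.1181, 0.215]
ee_rot: [[0.098, 0.995, 0.001], [0.995, -0.098, 0.0], [0.0, 0.001, -1.0]]
contact_force: [-2.3, 0.2, 5.3]
finger_gap: 0.0101
finger_force: 20.0
time_s: 10.65
tcp_pos: [0.6518, 0.1181, 0.2149]
ee_rot: [[0.098, 0.995, 0.001], [0.995, -0.098, 0.001], [0.001, 0.001, -1.0]]
contact_force: [-5.1, -0.6, 12.0]
finger_gap: 0.0096
finger_force: 20.0
t 10.65 tcp [0.6518 0.1181 0.2149] y-axis deg -5.61 | tool d [-2.04e-01  7.00e-04  2.00e-04] turn -0.0027 q [-0.84  0.45  0.82  1.47 -0.34  1.36 -0.09] gap 0.0096 F [-5.12 -0.6  12.03] 20.0
```

```bash
echo '[[0, [0, 0, -0.003], 0], [0, [-0.012, 0, 0], 0], [0, [-0.02, 0, 0], 0], [0, [-0.02, 0, 0], 0], [0, [-0.02, 0, 0], 0], [0, [-0.02, 0, 0], 0], [0, [-0.02, 0, 0], 0], [0, [-0.02, 0, 0], 0]]' > m.json && python3 nudge.py m.json
echo '[[0, [-0.02, 0, 0], 0], [0, [-0.02, 0, 0], 0], [0, [-0.016, 0, 0], 0], [0, [-0.01, 0, 0], 0], [0, [-0.003, 0, 0], 0], [0, [0, 0, 0], 0], [0, [0, 0, 0], 0]]' > m.json && python3 nudge.py m.json
python3 -c "from h import *;togo([.6325,-.085,.215],-5.46)"; python3 card.py 4|grep -v False
python3 - <<'E'
import cv2,numpy as np
b=[cv2.resize(cv2.imread(f'pics/{n}4.png')[y:y+90,x:x+90],None,fx=4.4,fy=4.4,interpolation=cv2.INTER_CUBIC) for n,x,y in(('scene',205,185),('top',240,110))];cv2.imwrite('pics/c4.png',np.hstack(b))
E
```

```text
time_s: 11.32
tcp_pos: [0.6381, -0.0154, 0.2159]
ee_rot: [[0.099, 0.995, -0.0], [0.995, -0.099, -0.0], [-0.0, -0.0, -1.0]]
contact_force: [-0.5, -0.1, -0.5]
finger_gap: 0.0099
finger_force: 20.0
time_s: 11.9
tcp_pos: [0.632, -0.081, 0.216]
ee_rot: [[0.097, 0.995, -0.0], [0.995, -0.097, 0.0], [0.0, -0.0, -1.0]]
contact_force: [0.2, -0.1, -0.8]
finger_gap: 0.0098
finger_force: 20.0
t 11.9 tcp [ 0.632 -0.081  0.216] y-axis deg -5.57 | tool d [-0.0039  0.0009  0.001 ] turn -0.002 q [-0.6   0.41  0.88  1.54 -0.32  1.34  0.21] gap 0.0098 F [ 0.17 -0.13 -0.84] 20.0
tcp [ 0.632 -0.081  0.216]
scene tcp in mark [-0.0009  0.0039  0.016 ]
  dz -0.105 24 ('x', array([-0.0147, -0.0121, -0.01  ]), 'y', array([-0.0359, -0.021 , -0.0041]))
  dz -0.09 28 ('x', array([-0.0134, -0.0113, -0.0097]), 'y', array([-0.0361, -0.0203, -0.0042]))
  dz -0.075 29 ('x', array([-0.0138, -0.0112, -0.0104]), 'y', array([-0.0359, -0.0203, -0.0039]))
  dz -0.06 24 ('x', array([-0.0134, -0.0109,  0.0152]), 'y', array([-0.036 , -0.0166, -0.0036]))
  dz -0.045 5 ('x', array([0.0128, 0.0142, 0.0151]), 'y', array([-0.0127, -0.0119, -0.0097]))
  dz -0.03 23 ('x', array([-0.0156,  0.005 ,  0.0146]), 'y', array([-0.0469, -0.0205,  0.0113]))
top tcp in mark [-0.0009  0.0039  0.016 ]
```

View pics/c4.png

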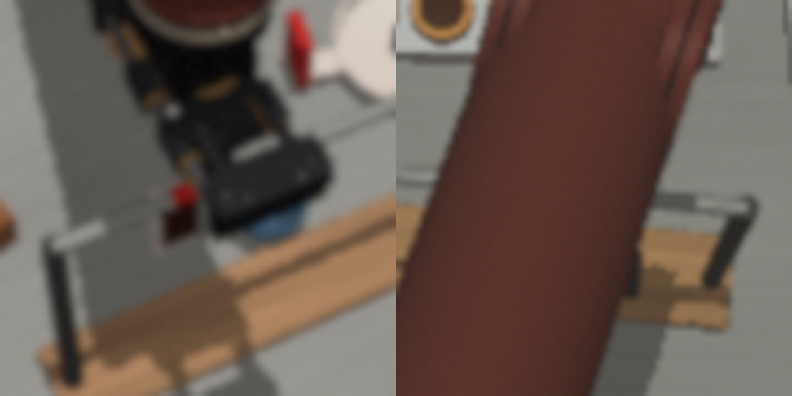

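Red shows to the right of the hook at (183,197), with the plaque hanging below it. The card sits about 3 mm left of the mark's middle, so I'll trim that, lower and release.

```bash
echo '[[0, [-0.003, 0.0007, 0], 0], [0, [0, 0, 0.001], 0], [0, [0, 0, 0], 0], [0, [0, 0, 0], 0]]' > m.json && python3 nudge.py m.json
echo '[[0.02, [0, 0, 0], 0], [0.03, [0, 0, 0], 0], [0.04, [0, 0, 0], 0], [0.06, [0, 0, 0], 0], [0.06, [0, 0, 0], 0], [0.06, [0, 0, 0], 0], [0.06, [0, 0, 0], 0], [0.06, [0, 0, 0], 0]]' > m.json && python3 nudge.py m.json
echo '[[0.07, [0, 0, 0], 0], [0.07, [0, 0, 0], 0], [0.07, [0, 0, 0], 0], [0.07, [0, 0, 0], 0]]' > m.json && python3 nudge.py m.json
```

```text
time_s: 12.33
tcp_pos: [0.6323, -0.0848, 0.2152]
ee_rot: [[0.098, 0.995, -0.0], [0.995, -0.098, -0.0], [-0.0, -0.0, -1.0]]
contact_force: [-1.0, 0.6, -0.5]
finger_gap: 0.0103
finger_force: 20.0
time_s: 13.0
tcp_pos: [0.6323, -0.085, 0.2153]
ee_rot: [[0.098, 0.995, 0.0], [0.995, -0.098, -0.0], [-0.0, 0.0, -1.0]]
contact_force: [0.1, 0.5, 0.8]
finger_gap: 0.0545
finger_force: 0.0
time_s: 13.33
tcp_pos: [0.6323, -0.085, 0.2153]
ee_rot: [[0.098, 0.995, -0.0], [0.995, -0.098, -0.0], [-0.0, -0.0, -1.0]]
contact_force: [-0.5, 0.2, -0.0]
finger_gap: 0.0691
finger_force: 0.0
```

```bash
echo '[[0.07, [0, 0, -0.02], 0], [0.07, [0, 0, -0.03], 0], [0.07, [0, 0, -0.03], 0], [0.087, [0.0, -0.034, 0], 0], [0.087, [0.02, -0.034, 0], 0], [0.087, [0.03, -0.025, 0], 0], [0.087, [0.034, -0.02, 0], 0], [0.087, [0.034, -0.015, 0], 0]]' > m.json && python3 nudge.py m.json
echo '[[0.087, [0.034, -0.02, 0], 0], [0.087, [0, 0, 0], 0], [0.087, [0, 0, 0], 0]]' > m.json && python3 nudge.py m.json
cat > look.py <<'E'
from h import *
import sys
a=np.radians(-5.46);X=np.array([np.cos(a),np.sin(a),0]);Y=np.array([-np.sin(a),np.cos(a),0]);M=np.array([.6325,-.085,.2])
togo([.481,.0925,.03],76)
I={}
for n in('scene','top'):
    im,d=snap(n,n+sys.argv[1]);I[n]=im;P,c,uv=cloud(n,im,d);L=(P-M)@np.c_[X,Y,[0,0,1]]
    h=cv2.cvtColor(c[None].astype(np.uint8),cv2.COLOR_RGB2HSV)[0].astype(int)
    near=np.all(np.abs(L)<[.05,.06,.12],1)
    y=near&(L[:,2]>.012)&(L[:,2]<.06);q=L[y];print(n,'tab',len(q),len(q)>3 and (np.percentile(q,3,0).round(4),np.percentile(q,97,0).round(4)))
    y=near&(L[:,2]<-.02)&(L[:,2]>-.11);q=L[y];print(n,'plaque',len(q),len(q)>3 and (np.percentile(q,3,0).round(4),np.percentile(q,97,0).round(4)))
    r=((h[:,0]<8)|(h[:,0]>172))&(h[:,1]>110)&(P[:,1]<.13)&(P[:,0]<.56)&(P[:,0]>.4)&(P[:,1]>.05)&(P[:,2]>.062)&(P[:,2]<.085);q=P[r]
    if len(q)>4: print(n,'plate',len(q),q.mean(0).round(4),cv2.minAreaRect((q[:,:2]*1000).astype(np.float32)))
    # dish: lip circle from white mask, rays onto z=.023
    hs=cv2.cvtColor(im,cv2.COLOR_RGB2HSV)
    pts=P[(h[:,1]<45)&(h[:,2]>150)&(np.hypot(P[:,0]-.505,P[:,1]-.18)<.075)&(P[:,2]>.015)&(P[:,2]<.03)]
    from scipy.optimize import least_squares
    pts=pts[np.hypot(pts[:,0]-.505,pts[:,1]-.18)>.045]
    pts=pts[(pts-[.481,.0925,0])[:,:2]@np.array([.24,.97])>.045]
    f=least_squares(lambda s:np.hypot(pts[:,0]-s[0],pts[:,1]-s[1])-s[2],[.505,.18,.06],loss='soft_l1',f_scale=.003);print(n,'lip',len(pts),f.x.round(4))
E
python3 look.py 5
python3 - <<'E'
import cv2,numpy as np
b=[cv2.resize(cv2.imread(f'pics/{n}5.png')[y:y+130,x:x+130],None,fx=3,fy=3,interpolation=cv2.INTER_CUBIC) for n,x,y in(('scene',200,150),('top',170,120))];cv2.imwrite('pics/c5.png',np.hstack(b))
E
```

```text
time_s: 14.0
tcp_pos: [0.5149, 0.0456, 0.2956]
ee_rot: [[0.099, 0.995, 0.001], [0.995, -0.099, 0.002], [0.002, 0.0, -1.0]]
contact_force: [1.3, 1.2, 0.2]
finger_gap: 0.0859
finger_force: 0.0
time_s: 14.25
tcp_pos: [0.4991, 0.0833, 0.2954]
ee_rot: [[0.093, 0.996, 0.0], [0.996, -0.093, 0.001], [0.001, -0.0, -1.0]]
contact_force: [0.2, 0.2, -0.1]
finger_gap: 0.087
finger_force: 0.0
t 14.25 tcp [0.4991 0.0833 0.2954] y-axis deg -5.32 | tool d [ 0.0072 -0.0188  0.2654] turn -1.4193 q [-1.04 -0.03  0.79  1.72  0.02  1.44 -0.35] gap 0.087 F [ 0.16  0.23 -0.13] 0.0
scene tab 113 (array([-0.0038, -0.0159,  0.0129]), array([0.0087, 0.0117, 0.0523]))
scene plaque 167 (array([-0.014 , -0.0356, -0.0863]), array([ 0.015 ,  0.0324, -0.0253]))
scene plate 27 [0.4861 0.0888 0.0698] ((484.9461975097656, 89.935302734375), (10.391986846923828, 30.131763458251953), 59.33780288696289)
scene lip 174 [0.5061 0.1823 0.0555]
top tab 87 (array([-0.0119, -0.0124,  0.0132]), array([0.004 , 0.016 , 0.0518]))
top plaque 153 (array([-0.0187, -0.0309, -0.086 ]), array([-0.0156,  0.0346, -0.0222]))
top lip 112 [0.5065 0.1836 0.0534]
```

View pics/c5.png

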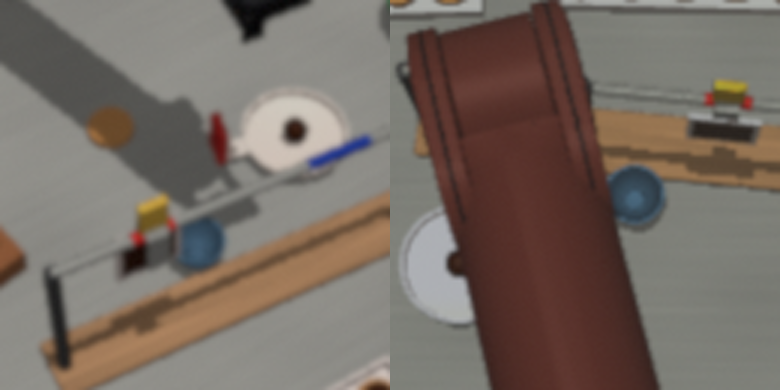

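The card hangs on the bar with red on both sides of the hook (scene inset (153,235), top inset (728,100)). Dish centre is ≈(0.506,0.183), the plate ≈(0.482,0.092), 94 mm apart as stated, and the axis is at ≈75°.

```bash
echo '[[0.06, [0.008, -0.018, 0], 0], [0.06, [0, 0, 0.02], -0.1], [0.06, [0, 0, 0.02], -0.1], [0.06, [0, 0, 0.02], -0.1], [0.06, [0, 0, 0.02], -0.1], [0.06, [0, 0, 0.02], -0.1], [0.06, [0, 0, 0], -0.1], [0.06, [0, 0, 0], -0.1]]' > m.json && python3 nudge.py m.json >/dev/null
echo '[[0.06, [0, 0, 0], -0.1], [0.06, [0, 0, 0], -0.1], [0.06, [0, 0, 0], -0.1], [0.06, [0, 0, 0], -0.1], [0.06, [0, 0, 0], -0.1], [0.06, [0, 0, 0], -0.1], [0.06, [0, 0, 0], -0.1], [0.06, [0, 0, 0], 0]]' > m.json && python3 nudge.py m.json >/dev/null
python3 -c "from h import *;togo([.482,.0922,.031],75)"
```

```text
t 15.6833 tcp [0.4834 0.0886 0.1953] y-axis deg 74.68 | tool d [0.0023 0.0032 0.1643] turn -0.0056 q [-1.07 -0.    0.81  1.91  0.    1.23  1.04] gap 0.0603 F [-0.32 -0.37  1.04] 0.0
```

```bash
echo '[[0.06, [0.0023, 0.0032, 0.02], -0.005], [0.06, [0, 0, 0.03], 0], [0.06, [0, 0, 0.03], 0], [0.06, [0, 0, 0.015], 0], [0.06, [0, 0, 0], 0], [0.06, [0, 0, 0], 0], [0.06, [0, 0, 0], 0]]' > m.json && python3 nudge.py m.json >/dev/null
python3 -c "from h import *;togo([.482,.0922,.031],75)"
python3 look.py 6
```

```text
t 16.2667 tcp [0.4824 0.0936 0.1014] y-axis deg 74.73 | tool d [ 0.0001 -0.0015  0.0704] turn -0.0047 q [-1.04  0.13  0.82  2.02 -0.11  1.03  1.14] gap 0.0601 F [-0.35  1.02 -0.5 ] 0.0
t 16.2667 tcp [0.4824 0.0936 0.1014] y-axis deg 74.73 | tool d [ 0.0012 -0.0015  0.0714] turn -0.0222 q [-1.04  0.13  0.82  2.02 -0.11  1.03  1.14] gap 0.0601 F [-0.35  1.02 -0.5 ] 0.0
scene tab 119 (array([-0.0034, -0.0158,  0.0128]), array([0.0125, 0.0119, 0.0529]))
scene plaque 169 (array([-0.0146, -0.0352, -0.0873]), array([ 0.0155,  0.0324, -0.0251]))
scene plate 31 [0.4855 0.0892 0.0703] ((485.1435546875, 89.0731201171875), (10.023137092590332, 36.18296432495117), 77.34207153320312)
scene lip 137 [0.5074 0.1838 0.0556]
top tab 89 (array([-0.0116, -0.0123,  0.0127]), array([0.0028, 0.016 , 0.0529]))
top plaque 148 (array([-0.0186, -0.0311, -0.089 ]), array([-0.0152,  0.0347, -0.0225]))
top lip 70 [0.5084 0.1712 0.0632]
```

```bash
echo '[[0.06, [0, -0.0018, 0.02], -0.005], [0.06, [0, 0, 0.02], 0], [0.06, [0, 0, 0.02], 0], [0.06, [0, 0, 0.01], 0], [0.06, [0, 0, 0], 0], [0.06, [0, 0, 0], 0]]' > m.json && python3 nudge.py m.json
echo '[[0.02, [0, 0, 0], 0], [0.02, [0, 0, 0], 0], [0.02, [0, 0, 0], 0], [0.02, [0, 0, 0], 0], [0.02, [0, 0, 0], 0], [0.02, [0, 0, 0], 0], [0.02, [0, 0, 0], 0], [0.02, [0, 0, 0], 0]]' > m.json && python3 nudge.py m.json 5
python3 -c "from h import *;togo([.482,.0922,.031],75)"
echo '[[0.012, [0, 0, 0], 0], [0.01, [0, 0, 0], 0], [0.01, [0, 0, 0], 0], [0.01, [0, 0, 0], 0], [0.01, [0, 0, 0], 0], [0.01, [0, 0, 0], 0]]' > m.json && python3 nudge.py m.json 5
```

```text
time_s: 16.87
tcp_pos: [0.4813, 0.0923, 0.0309]
ee_rot: [[-0.967, 0.256, 0.0], [0.256, 0.967, -0.0], [-0.0, -0.0, -1.0]]
contact_force: [0.2, 0.0, -0.2]
finger_gap: 0.0602
finger_force: 0.0
time_s: 17.53
tcp_pos: [0.4809, 0.0925, 0.0303]
ee_rot: [[-0.967, 0.256, -0.0], [0.256, 0.967, -0.0], [0.0, -0.0, -1.0]]
contact_force: [0.2, -0.6, -0.5]
finger_gap: 0.0215
finger_force: 0.0
t 17.5333 tcp [0.4809 0.0925 0.0303] y-axis deg 75.17 | tool d [-0.0011  0.     -0.0007] turn 0.003 q [-0.98  0.26  0.78  2.08 -0.24  0.88  1.25] gap 0.0215 F [ 0.15 -0.55 -0.53] 0.0
time_s: 18.03
tcp_pos: [0.481, 0.0924, 0.0302]
ee_rot: [[-0.967, 0.256, 0.0], [0.256, 0.967, -0.0], [-0.0, -0.0, -1.0]]
contact_force: [0.6, 0.0, -1.5]
finger_gap: 0.0119
finger_force: 5.0
```

```bash
echo '[[0.0, [0, 0, 0], 0], [0, [0, 0, 0], 0], [0, [0, 0, 0], 0]]' > m.json && python3 nudge.py m.json 25 >/dev/null
echo '[[0.0, [0, 0, 0], 0], [0, [0, 0, 0], 0], [0, [0, 0, 0], 0]]' > m.json && python3 nudge.py m.json 50
echo '[[0, [0, 0, -0.001], 0], [0, [0, 0, -0.002], 0], [0, [0, 0, -0.003], 0], [0, [0, 0, -0.003], 0], [0, [0, 0, -0.002], 0], [0, [0, 0, -0.001], 0], [0, [0, 0, 0], 0], [0, [0, 0, 0], 0]]' > m.json && python3 nudge.py m.json
cat > dish.py <<'E'
from h import *
import sys
from scipy.optimize import least_squares
s=bot.observe();t=np.array(s['tcp_pos']);R=np.array(s['ee_rot']);sg=float(sys.argv[2]) if len(sys.argv)>2 else 1
ax=R[:,1]*sg;c0=t+.094*ax;c0[2]=0;print('t',s['time_s'],'tcp',t.round(4),'dish axis deg',round(np.degrees(np.arctan2(ax[1],ax[0])),2),'pred centre',c0.round(4),'F',np.round(s['contact_force'],2),'gap',round(s['finger_gap'],4))
for n in('scene','top'):
    im,d=snap(n,n+sys.argv[1]);P,c,uv=cloud(n,im,d);h=cv2.cvtColor(c[None].astype(np.uint8),cv2.COLOR_RGB2HSV)[0].astype(int)
    zl=t[2]-.029+.023;r=np.hypot(P[:,0]-c0[0],P[:,1]-c0[1])
    w=(h[:,1]<60)&(h[:,2]>120)&(r<.075)&(np.abs(P[:,2]-zl)<.02)
    e=P[w&(r>.055)&((P-c0)@ax>-.045)]
    if len(e)>20:
        f=least_squares(lambda q:np.hypot(e[:,0]-q[0],e[:,1]-q[1])-q[2],[*c0[:2],.06],loss='soft_l1',f_scale=.003).x
        A=np.c_[(e-c0)@ax,(e-c0)@np.cross([0,0,1],ax),np.ones(len(e))];a=np.linalg.lstsq(A,e[:,2],rcond=None)[0]
        print(n,'lip',len(e),f.round(4),'slope x,y,z0',a.round(4),'expected lip z',round(zl,4))
    k=(c.sum(1)<190)&(r<.045)&(P[:,2]>zl-.02)&(P[:,2]<zl+.04);q=P[k]
    if len(q)>5:
        b=least_squares(lambda p:np.linalg.norm(q-p,axis=1)-.015,q.mean(0)-[0,0,.008],loss='soft_l1',f_scale=.002).x;print(n,'truffle',len(q),b.round(4),'rel centre',(b-c0)[:2].round(4))
E
python3 dish.py 7
```

```text
time_s: 18.53
tcp_pos: [0.4808, 0.0924, 0.0302]
ee_rot: [[-0.967, 0.256, -0.0], [0.256, 0.967, -0.0], [0.0, -0.0, -1.0]]
contact_force: [0.6, -0.0, -0.5]
finger_gap: 0.0115
finger_force: 49.9
time_s: 19.2
tcp_pos: [0.4809, 0.0925, 0.0423]
ee_rot: [[-0.967, 0.256, 0.0], [0.256, 0.967, 0.0], [-0.0, 0.0, -1.0]]
contact_force: [-0.2, 0.9, -2.9]
finger_gap: 0.012
finger_force: 49.9
t 19.2 tcp [0.4809 0.0925 0.0423] dish axis deg 75.18 pred centre [0.505  0.1834 0.    ] F [-0.22  0.93 -2.88] gap 0.012
scene lip 69 [0.5066 0.181  0.0595] slope x,y,z0 [ 0.018  -0.0463  0.0309] expected lip z 0.0363
scene truffle 30 [0.5064 0.1839 0.0368] rel centre [0.0014 0.0005]
top lip 124 [0.5055 0.1817 0.0595] slope x,y,z0 [-0.0012  0.0167  0.0315] expected lip z 0.0363
```

```bash
echo '[[0, [0, 0, -0.003], 0], [0, [0, 0, -0.006], 0], [0, [0, 0, -0.009], 0], [0, [0, 0, -0.012], 0], [0, [0, 0, -0.012], 0], [0, [0, 0, -0.012], 0], [0, [0, 0, -0.012], 0], [0, [0, 0, -0.012], 0]]' > m.json && python3 nudge.py m.json >/dev/null
echo '[[0, [0, 0, -0.012], 0], [0, [0, 0, -0.009], 0], [0, [0, 0, -0.006], 0], [0, [0, 0, -0.003], 0], [0, [0, 0, 0], 0], [0, [0, 0, 0], 0], [0, [0, 0, 0], 0]]' > m.json && python3 nudge.py m.json
python3 dish.py 8
```

```text
time_s: 20.55
tcp_pos: [0.4805, 0.0923, 0.1497]
ee_rot: [[-0.967, 0.256, -0.001], [0.256, 0.967, -0.001], [0.001, -0.001, -1.0]]
contact_force: [0.3, 0.1, -3.0]
finger_gap: 0.0116
finger_force: 49.9
t 20.55 tcp [0.4805 0.0923 0.1497] dish axis deg 75.17 pred centre [0.5046 0.1832 0.    ] F [ 0.34  0.05 -3.02] gap 0.0116
scene lip 132 [0.5061 0.1809 0.0598] slope x,y,z0 [-0.0063 -0.0109  0.1395] expected lip z 0.1437
scene truffle 35 [0.504  0.1807 0.1455] rel centre [-0.0006 -0.0025]
top lip 154 [0.5051 0.1827 0.0586] slope x,y,z0 [0.0009 0.0127 0.1388] expected lip z 0.1437
```

Level, with the truffle centred. Next I move it along the tool's −y and then turn.

```bash
echo '[[0, [0, -0.002, 0], 0], [0, [0, -0.004, 0], 0], [0, [0, -0.006, 0], 0], [0, [0, -0.008, 0], 0], [0, [0, -0.01, 0], 0], [0, [0, -0.01, 0], 0], [0, [0, -0.01, 0], 0], [0, [0, -0.01, 0], 0]]' > m.json && python3 nudge.py m.json >/dev/null
echo '[[0, [0, -0.01, 0], 0], [0, [0, -0.01, 0], 0], [0, [0, -0.01, 0], 0], [0, [0, -0.01, 0], 0], [0, [0, -0.01, 0], 0], [0, [0, -0.01, 0], 0], [0, [0, -0.01, 0], 0], [0, [0, -0.01, 0], 0]]' > m.json && python3 nudge.py m.json >/dev/null
echo '[[0, [0, -0.008, 0], 0], [0, [0, -0.006, 0], 0], [0, [0, -0.004, 0], 0], [0, [0, -0.002, 0], 0], [0, [0, 0, 0], 0], [0, [0, 0, 0], 0], [0, [0, 0, 0], 0], [0, [0, 0, 0], 0]]' > m.json && python3 nudge.py m.json 
python3 dish.py 9;python3 -c "from h import *;togo([.4364,-.0663,.15],-5.46)"
```

```text
time_s: 22.65
tcp_pos: [0.4401, -0.0619, 0.1503]
ee_rot: [[-0.967, 0.255, -0.0], [0.255, 0.967, -0.0], [-0.0, -0.0, -1.0]]
contact_force: [0.1, -0.1, -3.1]
finger_gap: 0.012
finger_force: 49.9
t 22.65 tcp [ 0.4401 -0.0619  0.1503] dish axis deg 75.21 pred centre [0.4641 0.029  0.    ] F [ 0.1  -0.08 -3.13] gap 0.012
scene lip 142 [0.4659 0.0265 0.0599] slope x,y,z0 [-0.0131 -0.0099  0.1409] expected lip z 0.1443
scene truffle 40 [0.4653 0.0284 0.1438] rel centre [ 0.0012 -0.0006]
top lip 227 [0.4647 0.0291 0.0593] slope x,y,z0 [-0.0447  0.0078  0.1401] expected lip z 0.1443
t 22.75 tcp [ 0.44   -0.062   0.1502] y-axis deg 75.2 | tool d [ 0.0024 -0.0051  0.0002] turn 1.4077 q [-0.94 -0.13  0.94  2.07  0.11  1.15  1.26] gap 0.0118 F [-0.49  0.12 -3.12] 49.92
```

```bash
echo '[[0, [0, 0, 0], 0.01], [0, [0, 0, 0], 0.02], [0, [0, 0, 0], 0.03], [0, [0, 0, 0], 0.04], [0, [0, 0, 0], 0.05], [0, [0, 0, 0], 0.05], [0, [0, 0, 0], 0.05], [0, [0, 0, 0], 0.05]]' > m.json && python3 nudge.py m.json >/dev/null
echo '[[0, [0, 0, 0], 0.05], [0, [0, 0, 0], 0.05], [0, [0, 0, 0], 0.05], [0, [0, 0, 0], 0.05], [0, [0, 0, 0], 0.05], [0, [0, 0, 0], 0.05], [0, [0, 0, 0], 0.05], [0, [0, 0, 0], 0.05]]' > m.json && python3 nudge.py m.json
python3 dish.py 10
echo '[[0, [0, 0, 0], 0.05], [0, [0, 0, 0], 0.05], [0, [0, 0, 0], 0.05], [0, [0, 0, 0], 0.05], [0, [0, 0, 0], 0.05], [0, [0, 0, 0], 0.05], [0, [0, 0, 0], 0.05], [0, [0, 0, 0], 0.05]]' > m.json && python3 nudge.py m.json >/dev/null
echo '[[0, [0, 0, 0], 0.05], [0, [0, 0, 0], 0.05], [0, [0, 0, 0], 0.05], [0, [0, 0, 0], 0.05], [0, [0, 0, 0], 0.04], [0, [0, 0, 0], 0.03], [0, [0, 0, 0], 0.02], [0, [0, 0, 0], 0.01]]' > m.json && python3 nudge.py m.json
echo '[[0, [0, 0, 0], 0], [0, [0, 0, 0], 0], [0, [0, 0, 0], 0]]' > m.json && python3 nudge.py m.json
python3 dish.py 11;python3 -c "from h import *;togo([.4364,-.0663,.15],-5.46)"
```

```text
time_s: 24.08
tcp_pos: [0.4399, -0.0622, 0.1502]
ee_rot: [[-0.571, 0.821, -0.0], [0.821, 0.571, -0.0], [0.0, -0.0, -1.0]]
contact_force: [-0.1, -0.2, -3.8]
finger_gap: 0.0116
finger_force: 49.9
t 24.0833 tcp [ 0.4399 -0.0622  0.1502] dish axis deg 34.85 pred centre [ 0.517  -0.0085  0.    ] F [-0.1  -0.2  -3.79] gap 0.0116
scene lip 157 [ 0.5186 -0.0108  0.0596] slope x,y,z0 [ 0.0133 -0.0101  0.1405] expected lip z 0.1442
scene truffle 43 [ 0.5177 -0.0095  0.1445] rel centre [ 0.0007 -0.0011]
top lip 172 [ 0.5175 -0.0079  0.0586] slope x,y,z0 [-0.0031  0.0143  0.1383] expected lip z 0.1442
time_s: 25.52
tcp_pos: [0.4399, -0.0622, 0.1502]
ee_rot: [[0.088, 0.996, -0.0], [0.996, -0.088, -0.0], [-0.0, -0.0, -1.0]]
contact_force: [-0.4, -0.3, -3.0]
finger_gap: 0.0113
finger_force: 49.9
time_s: 25.77
tcp_pos: [0.44, -0.0622, 0.1503]
ee_rot: [[0.087, 0.996, -0.0], [0.996, -0.087, -0.0], [-0.0, 0.0, -1.0]]
contact_force: [-0.2, -1.2, -3.2]
finger_gap: 0.0116
finger_force: 49.9
t 25.7667 tcp [ 0.44   -0.0622  0.1503] dish axis deg -5.0 pred centre [ 0.5336 -0.0704  0.    ] F [-0.16 -1.16 -3.19] gap 0.0116
scene lip 159 [ 0.5353 -0.0725  0.0591] slope x,y,z0 [0.0338 0.011  0.1407] expected lip z 0.1443
scene truffle 51 [ 0.534  -0.0732  0.1424] rel centre [ 0.0004 -0.0027]
top lip 96 [ 0.5321 -0.0695  0.06  ] slope x,y,z0 [-0.0613 -0.0096  0.1422] expected lip z 0.1443
t 25.8667 tcp [ 0.4399 -0.0622  0.1503] y-axis deg -5.02 | tool d [-0.0044 -0.0032  0.0003] turn 0.0078 q [-0.8  -0.1   0.81  2.07  0.08  1.14 -0.11] gap 0.012 F [-0.64  0.23 -3.39] 49.92
```

```bash
echo '[[0, [-0.001, -0.001, 0], 0.002], [0, [-0.001, -0.002, 0], 0.003], [0, [-0.001, -0.002, 0], 0.003], [0, [-0.001, -0.001, 0], 0], [0, [0, 0, 0], 0], [0, [0, 0, 0], 0], [0, [0, 0, 0], 0], [0, [0, 0, 0], 0]]' > m.json && python3 nudge.py m.json
echo '[[0, [0, 0, 0], 0], [0, [0, 0, 0], 0], [0, [0, 0, 0], 0], [0, [0, 0, 0], 0], [0, [0, 0, 0], 0], [0, [0, 0, 0], 0], [0, [0, 0, 0], 0], [0, [0, 0, 0], 0]]' > m.json && python3 nudge.py m.json >/dev/null
python3 dish.py 12; python3 look.py 13 | grep -E "tab|plaque"
python3 -c "
import sys;sys.path.insert(0,'.')
import numpy as np
c=np.array([.434,-.067]);"
python3 - <<'E'
import cv2,numpy as np
b=[cv2.resize(cv2.imread(f'pics/{n}13.png')[y:y+130,x:x+130],None,fx=3,fy=3,interpolation=cv2.INTER_CUBIC) for n,x,y in(('scene',190,150),('top',220,120))];cv2.imwrite('pics/c13.png',np.hstack(b))
E
```

```text
time_s: 26.53
tcp_pos: [0.4337, -0.0656, 0.1503]
ee_rot: [[0.096, 0.995, 0.0], [0.995, -0.096, -0.0], [-0.0, 0.0, -1.0]]
contact_force: [0.6, -0.3, -3.1]
finger_gap: 0.0115
finger_force: 49.9
t 27.2 tcp [ 0.4336 -0.0657  0.1503] dish axis deg -5.5 pred centre [ 0.5272 -0.0747  0.    ] F [-0.15 -0.01 -2.04] gap 0.0119
scene lip 174 [ 0.5287 -0.0766  0.0591] slope x,y,z0 [0.0274 0.0167 0.1405] expected lip z 0.1443
scene truffle 46 [ 0.5265 -0.0764  0.1441] rel centre [-0.0007 -0.0018]
top lip 93 [ 0.5256 -0.0739  0.0601] slope x,y,z0 [-0.0089  0.0263  0.14  ] expected lip z 0.1443
scene tab 113 (array([-0.0036, -0.0162,  0.0127]), array([0.0093, 0.0115, 0.0534]))
scene plaque 190 (array([-0.0474, -0.0358, -0.0874]), array([ 0.0151,  0.0323, -0.0232]))
top tab 84 (array([-0.0083, -0.0124,  0.0124]), array([0.0027, 0.0161, 0.0545]))
top plaque 183 (array([-0.0492, -0.0305, -0.0875]), array([-0.0154,  0.0343, -0.0215]))
```

View pics/c13.png

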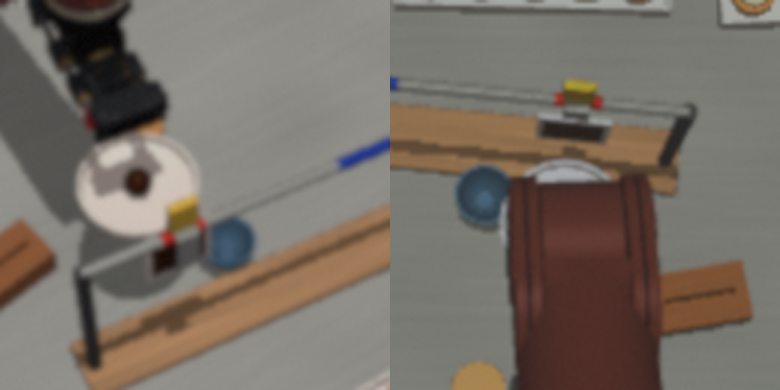

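The dish is held level in front of the card, truffle centred (scene inset (138,182)), handle towards the robot. The card hangs with red on both sides of the hook, and the ramekin, biscuit and stand have not moved. Handing in.

```bash
python3 -c "from plant import bot;print(bot.hand_in())"
```

```text
the job is handed in; nothing more can be done
None
```

The job is handed in (no verdict was printed): the card hangs free at the middle of the red mark, and the dish is held level about 10.5 cm in front of the rail, underside about 12 cm up, handle pointing away from the rail and truffle centred.

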